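# Hold the tall medicine bottle up to the code reader

## Task

Take the tall bottle out of the medicine tray and hold it up to the bar code reader, cap uppermost and not leaning to either side of the reader's view, leaned back so that its label squarely faces the reader's window, with the label about 10 cm from the window and centred on it. Leave the cups in their cells, the clipboard, dish and jar where they are, and do not touch the reader. Finish while holding the bottle still in the air there: do not put it down or let go.

Things in the scene. Friction and masses are not known exactly. Their poses are not given: they have to be found in the camera images.
- bottle: the tall round amber medicine bottle standing in one of the tray's cells: body 44 mm diameter up to 66 mm height, then a shoulder tapering to a 31 mm neck at 78 mm, and a white round cap 38 mm diameter from 87 to 105 mm height; 85 to 180 g. It is about 50 mm taller than the cups in the tray beside it. Origin: centre of its underside; z up to the cap, x towards the middle of its paper label (a white label with a bar code on one side of the body only)
- label (a point): middle of the bar code label on the bottle's side, 36 mm above the underside and 22 mm from the bottle's axis; the label is 44 mm high and covers about 110 degrees round. Axes as the bottle: x straight out of the label, z to the cap
- tray: white plastic tray, fixed, 190 x 252 mm and 36 mm high, walls 4 mm, 3 (along x) by 4 (along y) open square cells at 62 mm pitch, floor 4 mm thick. Bottle and cups stand each in a cell of its own, four cells are empty. Origin: centre of its underside, z up
- reader: table-top bar code reader: a head in a fork on a black round foot with a steel gooseneck, 0.30 m tall, fixed to the table, its head tipped to look downwards at the space in front of it, on the side of the robot. Origin on the table, 250 mm in front of the middle of the foot (under the space where codes are read, not on the reader itself); x runs from there to the foot, z up
- reader_window (a point): middle of the reader's flat dark window (60 x 36 mm) on the front of the head (74 mm wide, 56 mm high). Axes as the head: -x straight out of the window along the line of sight, which slopes down by 0.25 to 0.68 rad, different each time; y level; z upwards along the window
- clipboard: clipboard with a paper pad, 165 x 235 x 12 mm, lying beyond the tray. Origin: centre of its underside
- dish: empty steel kidney dish, about 95 x 180 mm and 35 mm high, standing on the table under the space in front of the reader. Origin: on its underside, near the middle
- jar: white tablet jar with screw cap, 54 mm diameter, 68 mm high, standing beside the reader. Origin: centre of its underside
- cup1: short medicine cup with a pressed-on yellow lid, 46 mm diameter, 54 mm high, standing in a cell of the tray. Origin: centre of its underside
- cup2: short medicine cup with a pressed-on yellow lid, 46 mm diameter, 54 mm high, standing in a cell of the tray. Origin: centre of its underside
- cup3: short medicine cup with a pressed-on yellow lid, 46 mm diameter, 54 mm high, standing in a cell of the tray. Origin: centre of its underside
- cup4: short medicine cup with a pressed-on yellow lid, 46 mm diameter, 54 mm high, standing in a cell of the tray. Origin: centre of its underside
- cup5: short medicine cup with a pressed-on yellow lid, 46 mm diameter, 54 mm high, standing in a cell of the tray. Origin: centre of its underside
- cup6: short medicine cup with a pressed-on yellow lid, 46 mm diameter, 54 mm high, standing in a cell of the tray. Origin: centre of its underside
- cup7: short medicine cup with a pressed-on yellow lid, 46 mm diameter, 54 mm high, standing in a cell of the tray. Origin: centre of its underside

How it is judged:
By the outcome, as a careful person would: the job done as asked, in the order asked, and still so for the second after the job is handed in, while the arm keeps its last pose, push and grip.
It also fails if it takes over 43 s, if anything falls off the work surface, if the arm or the gripper's body presses on something with over 40 N, if the wrist force passes 120 N, or if a joint passes its speed limit or range.

## Robot

A 6-joint arm with a two-finger parallel gripper is mounted at the origin on the work surface. World frame = base frame: x ahead of the robot, y to its left, z up, the work surface at z = 0. Lengths are in mm, angles in rad, forces in N, time in s.
With the tool pointing down it reaches from about 350 to 775 mm from the base axis. Payload 7.3 kg.
Tool frame: the origin (TCP) lies on the centre line of the jaws, within the pads' length; the fingertips stand 11 mm ahead of it and the grasp point (between the pads) lies 8 mm behind it; z points along the fingers, y is the line along which they close (so a half turn about z gives the same grasp; the last joint's range is limited). The gripper opens to 92 mm and grips with 3 to 60 N. Pads are 19 mm wide; open, the fingers measure 130 mm over their backs; the gripper's body (75 mm by 190 mm) begins 47 mm behind the grasp point.
Start: joints at [-1.405, 0.342, 1.524, -0, 1.275, -0.146], TCP at [161.078, -499.698, 237.741] pointing down, gripper open.
Joint ranges: [-2.53, 2.53], [-0.77, 2.02], [0.04, 2.7], [-1, 4.14], [0.28, 2.66], [-3.11, 3.11]. Speed limits (rad/s): [2.57, 2.57, 3.14, 3.14, 3.14, 3.14].

## Interface

Orientations are given as [roll, pitch, yaw] about the fixed x, y, z axes, in that order (R = Rz(yaw) Ry(pitch) Rx(roll)).
In Python, from plant import bot gives the robot as it stands.
- The arm moves only by the tool step_arm, never from a script. Its argument "deltas" is a list of rows, each a list of 5 numbers: the opening, from 0 (shut) to 1 (fully open), then the shift along the tool's x, y, z each as a share of 0.5 m, from -1 to 1, then the turn about the tool's z as a share of pi/2 rad, from -1 to 1. In form: [[claw, x, y, z, turn], ...]. A call has 1 to 8 rows; each row shifts and turns the commanded pose from where the row before left it, along the tool's axes as they then stand; what a row does not reach is not made up. A row lasts 1/10 s, in which the tool goes at most 50 mm and 8.59 degrees, less where a joint would pass 70% of its speed; a pose out of reach is approached as far as the arm can. A call with a number of a shift or a turn outside -1 to 1 is refused whole. A call with a gripper value outside its range is refused whole. The fingers move at their own pace and stop on an object; the grip force is fixed at half the most. Time passes only in rows, so rows that do not move let the fingers close. It gives the time, the measured TCP pose, the force, the opening and the grip force at its end, in the units of the state.
- bot.get_obs(): the state, without advancing time (a new reading comes with each control period).
- bot.capture(name): name is "side" or "top"; returns (picture, depth): 400x640x3 uint8, red, green, blue; 400x640 float32, mm along the optical axis (not along the pixel's ray), 0 where there is no reading.
- bot.camera_params(name): a dict with "fov_y" (degrees; the focal length in pixels is half the picture's height over the tangent of half this angle, whatever the lens; pixels are square), "cx", "cy" (the principal point, pixels), "k1" (the pictures are not rectified: a ray, as slopes to the right and down, at radius r is drawn at 1 + k1 r^2 times it, then the intrinsics apply), "rvec" (rotation vector, rad) and "tvec" (3), from world to camera coordinates, as OpenCV has them. Camera axes: x right, y down, z forward; pixel columns grow to the right and rows downward; lengths in mm; the calibration is good to about 2 mm. A picture is of the moment at which its call begins. camera_params takes no time and is no camera call.
- bot.close_job(): hands the job in; it is judged then, once.
The state is a dict: "time": time; "joint_positions": joint angles; "dq": joint speeds; "tau": joint torques, N m; "tool_pos": TCP position; "tcp_rot": TCP orientation; "contact_force": force on the tool from outside, world axes, zero at the start; "moment": the same for the moment, N m; "grip_width": finger opening in mm; "finger_force": force on a finger pad.
Only numpy, scipy, OpenCV 4.12 (cv2) and the standard library are available. Lean on these libraries where they do the work, as an engineer would, in place of code of your own. Each camera call takes 0.05 s, during which the arm holds its last target. There are 200 camera calls.

## Working session

There is one attempt and no reset: what is moved stays moved. The work goes in short steps, Python scripts to look and compute and a tool call to move; the robot and the scene stay as the last step left them, time stands still between calls to the robot, and variables do not carry over. Pictures are saved under pics/ and viewed, at most 10 in all, crops included, and the job is handed in when it is done.

Besides the shell and the picture viewer there is one more tool, called after "Emit:" as a command line: name --pt "numbers of a row" for each row, then --argument value for the rest. step_arm: Moves the arm, as the interface text tells. Shift numbers are shares of 0.5 m and turn numbers shares of pi/2 rad, none past 1 either way. Its arguments: {"type":"object","properties":{"deltas":{"type":"array","items":{"type":"array","items":{"type":"number","minimum":-1,"maximum":1}}}},"required":["deltas"]}

```bash
mkdir -p pics; cat > h.py <<'E'
import numpy as np, cv2
from plant import bot
def cam(n):
    p=bot.camera_params(n); f=200/np.tan(np.radians(p['fov_y'])/2)
    K=np.array([[f,0,p['cx']],[0,f,p['cy']],[0,0,1.]]); D=np.array([p['k1'],0,0,0,0.])
    R=cv2.Rodrigues(np.array(p['rvec'],float))[0]; t=np.array(p['tvec'],float).ravel()
    return K,D,R,t
def slopes(n,uv):
    K,D,R,t=cam(n); return cv2.undistortPoints(np.array(uv,float).reshape(-1,1,2),K,D)[:,0]
def pts(n,uv,d):  # depth along axis -> world
    K,D,R,t=cam(n); s=slopes(n,uv); d=np.array(d,float).reshape(-1,1)
    return (np.c_[s,np.ones(len(s))]*d-t)@R
def atz(n,uv,z):
    K,D,R,t=cam(n); s=slopes(n,uv); r=np.c_[s,np.ones(len(s))]@R; c=-R.T@t
    return c+r*((z-c[2])/r[:,2])[:,None]
def proj(n,X):
    K,D,R,t=cam(n); return cv2.projectPoints(np.array(X,float).reshape(-1,1,3),cv2.Rodrigues(R)[0],t,K,D)[0][:,0]
def cloud(n,d):
    v,u=np.mgrid[:400,:640]; return pts(n,np.c_[u.ravel(),v.ravel()],d.ravel()).reshape(400,640,3)
E
python3 - <<'E'
from h import *
for n in('side','top'):
    im,d=bot.capture(n); cv2.imwrite(f'pics/{n}0.png',im[:,:,::-1]); np.save(f'{n}0.npy',d)
    K,D,R,t=cam(n); print(n,K[0,0],D[0],-R.T@t,R[2])
print(bot.get_obs())
E
```

```text
side 378.34319249027686 -0.06262890338634573 [400.24202185 462.81499292 794.82166692] [ 0.25959608 -0.58405981 -0.76907998]
top 507.25181550780843 0.0300972111136881 [ 348.84049245   38.46537872 1528.18785767] [ 0.20059421 -0.01711933 -0.97952483]
{'time': 0.1, 'joint_positions': array([-1.40499860e+00,  3.42643467e-01,  1.52489393e+00,  3.40955922e-05,
        1.27542814e+00, -1.46017333e-01]), 'dq': array([ 0.00022247, -0.0018159 , -0.00069855,  0.00027808,  0.00094739,
        0.00039425]), 'tau': array([ 1.53541940e-03, -4.32005882e+01, -2.44693869e+01,  7.20076030e-02,
        5.26431471e-02, -4.73461262e-05]), 'tool_pos': array([ 161.02794236, -499.3345067 ,  237.12905526]), 'tcp_rot': array([-3.14023913e+00, -2.32011130e-04,  3.11804953e-01]), 'contact_force': array([-0.32053868, -0.1168248 , -0.63712223]), 'moment': array([-0.01790911,  0.00917311,  0.01681375]), 'finger_force': 0.0, 'grip_width': 91.97476194452767}
```

View pics/side0.png

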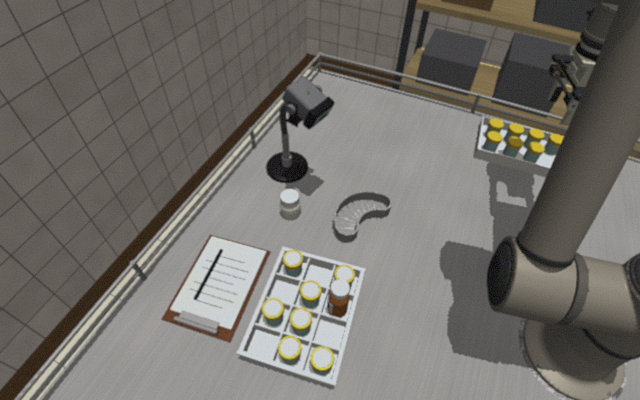

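View pics/top0.png

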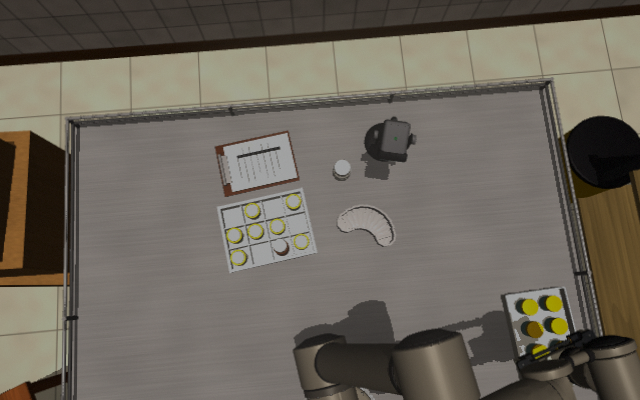

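```bash
python3 - <<'E'
from h import *
s=cv2.imread('pics/side0.png'); t=cv2.imread('pics/top0.png')
A=cv2.resize(s[265:331,310:376],(400,400),interpolation=cv2.INTER_CUBIC)
B=cv2.resize(s[70:137,270:337],(400,400),interpolation=cv2.INTER_CUBIC)
C=cv2.resize(t[180:280,210:330],(400,200*10//6//1),interpolation=cv2.INTER_CUBIC)[:200] if 0 else cv2.resize(t[225:265,260:300],(200,200),interpolation=cv2.INTER_CUBIC)
E_=cv2.resize(t[110:170,355:415],(200,200),interpolation=cv2.INTER_CUBIC)
cv2.imwrite('pics/c0.png',np.hstack([np.vstack([A]),B])); 
cv2.imwrite('pics/c1.png',np.hstack([cv2.resize(C,(400,400)),cv2.resize(E_,(400,400))]))
ds=np.load('side0.npy'); dt=np.load('top0.npy')
def P(n,d,u,v): return pts(n,[[u,v]],[d[v,u]])[0].round(1)
print('cap top',P('top',dt,281,246),P('side',ds,341,288))
print('cups',[P('top',dt,*c) for c in [(253,211),(293,201),(235,235),(256,231),(278,226),(238,257),(301,242)]])
cl=cloud('top',dt); m=(cl[...,2]>240)&(cl[...,2]<330)&(np.mgrid[:400,:640][0]<190)&(np.abs(np.mgrid[:400,:640][1]-390)<60)
print('readertop',cl[m].min(0),cl[m].max(0),m.sum())
E
```

```text
cap top [495.8 121.9 106.2] [495.1 127.  109.8]
cups [array([610.8, 199.4,  55.3]), array([629.4,  79.7,  60.9]), array([544.6, 255.8,  56. ]), array([550.9, 194.2,  56.6]), array([560.6, 129.6,  51.6]), array([479.9, 250.1,  59.5]), array([507.4,  66.1,  56.8])]
readertop [ 666.86132515 -255.18836843  240.81336752] [ 782.41735609 -147.19962858  314.63502626] 1259
```

View pics/c0.png

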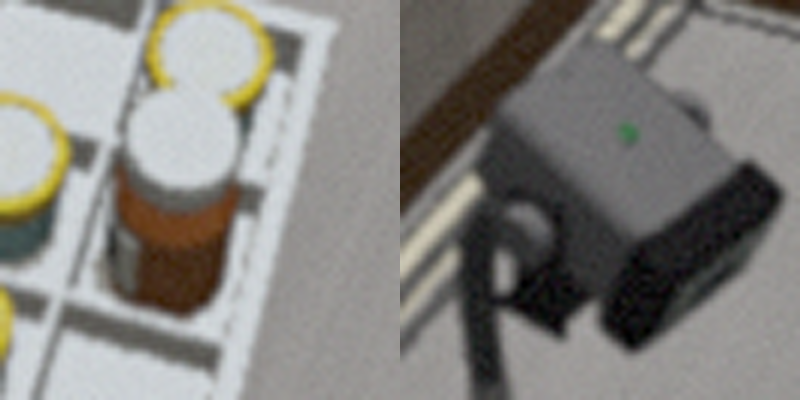

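View pics/c1.png

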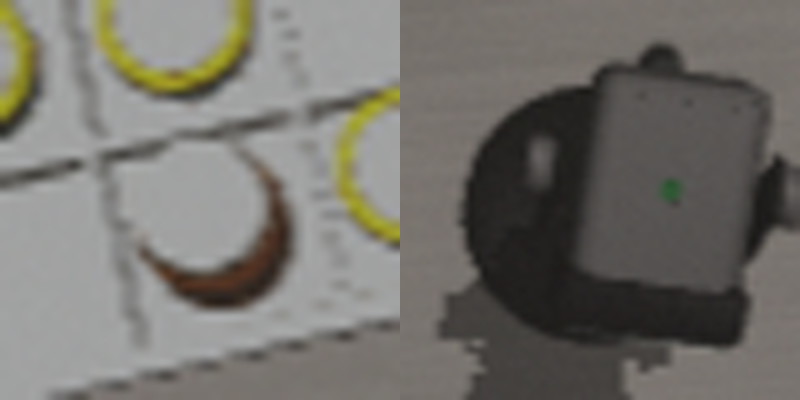

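```bash
python3 - <<'E'
from h import *
s=cv2.imread('pics/side0.png').astype(int); t=cv2.imread('pics/top0.png').astype(int)
ds=np.load('side0.npy'); dt=np.load('top0.npy')
print('cap', atz('top',[[279.3,245.5],[280,246]],109).round(1))
K,D,R,T=cam('side')
c=atz('top',[[279.3,245.5]],109)[0][:2]
# side cap centre: crop (183,138)/6.06
print('side cap',atz('side',[[310+183/6.06-.5,265+135/6.06-.5]],109).round(1))
# unwrapped body, median redness (R-B) over height by azimuth
az=np.radians(np.arange(-30,200,6)); 
for a in az:
    zz=np.linspace(22,55,12)+4
    X=np.c_[c[0]+22*np.cos(a)+0*zz,c[1]+22*np.sin(a)+0*zz,zz]
    p=proj('side',X); col=np.array([s[int(round(v)),int(round(u))] for u,v in p])
    print(round(np.degrees(a)),np.median(col,0)[::-1],p[5].round(0),end=' | ')
print()
# reader head top face
for n,d in(('top',dt),('side',ds)):
    cl=cloud(n,d)
    m=(d>0)&(cl[...,2]>230)&(cl[...,2]<340)&(cl[...,0]>600)&(cl[...,0]<800)&(cl[...,1]>-270)&(cl[...,1]<-120)
    P=cl[m]; best=0
    rng=np.random.default_rng(0)
    for _ in range(2000):
        q=P[rng.choice(len(P),3,0)]; nn=np.cross(q[1]-q[0],q[2]-q[0]); l=np.linalg.norm(nn)
        if l<200: continue
        nn/=l
        if abs(nn[2])<.7: continue
        inl=abs((P-q[0])@nn)<3
        if inl.sum()>best: best=inl.sum(); bi=inl
    Q=P[bi]; mu=Q.mean(0); nn=np.linalg.svd(Q-mu)[2][2]; nn*=np.sign(nn[2])
    print(n,len(P),best,mu.round(1),nn.round(3),'tilt',np.arccos(nn[2]).round(3),'yaw of -horiz',np.arctan2(-nn[1],-nn[0]).round(3))
    np.save(n+'_top.npy',Q)
    q2=Q[:,:2].astype(np.float32); print(cv2.minAreaRect(q2))
E
```

```text
cap [[497.3 126.4 109. ]
 [495.8 124.5 109. ]]
side cap [[498.5 125.2 109. ]]
-30 [102.  87.  85.] [332. 294.] | -24 [95.5 74.5 67. ] [331. 295.] | -18 [94.5 60.5 39.5] [330. 296.] | -12 [94.  60.5 39.5] [330. 296.] | -6 [94.5 72.  62.5] [329. 297.] | 0 [99.5 76.5 67. ] [329. 298.] | 6 [118.  119.5 118. ] [328. 299.] | 12 [120. 121. 118.] [328. 300.] | 18 [118.  119.5 118. ] [328. 301.] | 24 [103.5 106.  105.5] [328. 302.] | 30 [80.5 82.  82.5] [328. 303.] | 36 [67.  67.  66.5] [328. 304.] | 42 [64. 64. 61.] [328. 305.] | 48 [77. 78. 71.] [329. 306.] | 54 [78.5 79.5 72.5] [329. 307.] | 60 [92. 92. 85.] [330. 308.] | 66 [90. 90. 83.] [330. 309.] | 72 [89.5 87.  80. ] [331. 309.] | 78 [78. 66. 55.] [332. 310.] | 84 [68. 46. 30.] [333. 311.] | 90 [66.  40.  23.5] [334. 311.] | 96 [69.5 44.  26. ] [335. 311.] | 102 [69. 43. 28.] [336. 312.] | 108 [68.5 44.5 25. ] [337. 312.] | 114 [68.5 41.  24. ] [338. 312.] | 120 [67. 43. 24.] [339. 312.] | 126 [69.  43.5 21. ] [340. 312.] | 132 [70.5 46.  27. ] [342. 311.] | 138 [67.5 43.  23. ] [343. 311.] | 144 [67. 42. 23.] [344. 311.] | 150 [62. 38. 17.] [344. 310.] | 156 [68.  46.5 30.5] [345. 310.] | 162 [90.5 79.5 76. ] [346. 309.] | 168 [110.5 106.  105.5] [347. 308.] | 174 [152. 152. 152.] [347. 307.] | 180 [158.5 158.  159. ] [348. 306.] | 186 [191. 196. 198.] [348. 305.] | 192 [191. 196. 198.] [348. 304.] | 198 [182.5 186.5 187.5] [348. 303.] | 
top 1277 725 [ 715.6 -196.7  289.6] [-0.387  0.068  0.919] tilt 0.404 yaw of -horiz -0.175
((718.3734130859375, -196.89039611816406), (73.14591217041016, 91.40767669677734), 77.65498352050781)
side 1721 896 [ 715.5 -192.4  290.7] [-0.399  0.094  0.912] tilt 0.423 yaw of -horiz -0.232
((717.2412719726562, -196.18243408203125), (73.23359680175781, 89.53654479980469), 75.48484802246094)
```

```bash
python3 - <<'E'
from h import *
s=cv2.imread('pics/side0.png').astype(int); ds=np.load('side0.npy'); dt=np.load('top0.npy')
Qs=np.vstack([np.load('top_top.npy'),np.load('side_top.npy')])
for yaw in(-.225,):
  # tilt from all top points with yaw fixed
  ex=np.array([np.cos(yaw),np.sin(yaw),0]); 
  for n in('top','side'):
    Q=np.load(n+'_top.npy'); print(n,'slope',np.arctan(np.polyfit(Q@ex,Q[:,2],1)[0]))
  a=.412
  X=np.array([np.cos(a)*ex[0],np.cos(a)*ex[1],np.sin(a)]); Y=np.array([-ex[1],ex[0],0]); Z=np.cross(X,Y)
  H=np.array([X,Y,Z]); o=np.array([715.5,-195,290.])
  for n,d in(('top',dt),('side',ds)):
    L=(cloud(n,d)-o)@H.T
    m=(d>0)&(abs(L[...,0])<90)&(abs(L[...,1])<60)&(L[...,2]>-80)&(L[...,2]<15)
    P=L[m]
    print(n,len(P)); top=P[abs(P[:,2])<4]; print(' top x,y pct',np.percentile(top,[1,3,50,97,99],axis=0).round(1).tolist())
    h,e=np.histogram(P[:,0],bins=np.arange(-70,70,4)); print(list(zip(e.astype(int),h)))
    F=P[P[:,0]<-38]; print(' front: ',np.percentile(F,[2,10,50,90,98],axis=0).round(1).tolist())
E
```

```text
top slope 0.40198895927401973
side slope 0.4218020541354653
top 1294
 top x,y pct [[-45.8, -33.3, -3.9], [-43.9, -30.9, -3.6], [-0.0, -1.1, -0.2], [47.7, 29.3, 3.3], [50.1, 31.8, 3.7]]
[(np.int64(-70), np.int64(0)), (np.int64(-66), np.int64(0)), (np.int64(-62), np.int64(0)), (np.int64(-58), np.int64(0)), (np.int64(-54), np.int64(0)), (np.int64(-50), np.int64(22)), (np.int64(-46), np.int64(45)), (np.int64(-42), np.int64(48)), (np.int64(-38), np.int64(46)), (np.int64(-34), np.int64(44)), (np.int64(-30), np.int64(53)), (np.int64(-26), np.int64(46)), (np.int64(-22), np.int64(43)), (np.int64(-18), np.int64(46)), (np.int64(-14), np.int64(53)), (np.int64(-10), np.int64(53)), (np.int64(-6), np.int64(50)), (np.int64(-2), np.int64(63)), (np.int64(2), np.int64(61)), (np.int64(6), np.int64(66)), (np.int64(10), np.int64(69)), (np.int64(14), np.int64(63)), (np.int64(18), np.int64(67)), (np.int64(22), np.int64(47)), (np.int64(26), np.int64(48)), (np.int64(30), np.int64(43)), (np.int64(34), np.int64(43)), (np.int64(38), np.int64(45)), (np.int64(42), np.int64(44)), (np.int64(46), np.int64(41)), (np.i
[... 795 characters left out ...]
), np.int64(82)), (np.int64(-10), np.int64(83)), (np.int64(-6), np.int64(80)), (np.int64(-2), np.int64(86)), (np.int64(2), np.int64(99)), (np.int64(6), np.int64(84)), (np.int64(10), np.int64(78)), (np.int64(14), np.int64(72)), (np.int64(18), np.int64(65)), (np.int64(22), np.int64(54)), (np.int64(26), np.int64(48)), (np.int64(30), np.int64(64)), (np.int64(34), np.int64(53)), (np.int64(38), np.int64(55)), (np.int64(42), np.int64(58)), (np.int64(46), np.int64(50)), (np.int64(50), np.int64(12)), (np.int64(54), np.int64(0)), (np.int64(58), np.int64(0)), (np.int64(62), np.int64(0))]
 front:  [[-49.3, -30.4, -46.4], [-48.3, -22.0, -37.9], [-45.4, 11.9, -8.2], [-39.8, 35.3, 1.7], [-38.4, 36.9, 2.6]]
```

Emit:
step_arm --pt "1 0.068 -0.0656 0 0" --pt "1 0.068 -0.0656 0 0" --pt "1 0.068 -0.0656 0 0" --pt "1 0.068 -0.0656 0 0" --pt "1 0.068 -0.0656 0 0" --pt "1 0.068 -0.0656 0 0" --pt "1 0.068 -0.0656 0 0" --pt "1 0.068 -0.0656 0 0"

```text
time: 0.9
tool_pos: [339.8, -164.6, 237.7]
tcp_rot: [3.142, -0.0, 0.311]
contact_force: [0.6, -0.6, 0.8]
grip_width: 91.6
finger_force: 0.0
```

Emit:
step_arm --pt "1 0.068 -0.0656 0 0" --pt "1 0.068 -0.0656 0 0" --pt "1 0.068 -0.0656 0 0" --pt "1 0.068 -0.0656 0 0" --pt "1 0.068 -0.0656 0 0" --pt "1 0.068 -0.0656 0 0" --pt "1 0 0 0 -0.0685" --pt "1 0 0 0 0"

```text
time: 1.7
tool_pos: [473.1, 84.6, 237.0]
tcp_rot: [-3.141, 0.002, 0.423]
contact_force: [0.7, -0.9, -0.1]
grip_width: 91.8
finger_force: 0.0
```

Emit:
step_arm --pt "1 0.077 -0.055 0 0" --pt "1 0 0 0.09 0" --pt "1 0 0 0.09 0" --pt "1 0 0 0.09 0" --pt "1 0 0 0.02 0" --pt "1 0 0 0 0"

```text
time: 2.3
tool_pos: [496.4, 123.3, 91.9]
tcp_rot: [-3.141, 0.003, 0.417]
contact_force: [0.8, 0.6, 0.4]
grip_width: 91.7
finger_force: 0.0
```

```bash
python3 - <<'E'
from h import *
print(bot.get_obs()['tool_pos'])
o=[]
for n,(u,v) in(('side',(340,295)),('top',(281,246))):
    im,d=bot.capture(n); o.append(cv2.resize(im[v-50:v+50,u-50:u+50,::-1],(400,400),interpolation=cv2.INTER_CUBIC))
cv2.imwrite('pics/g1.png',np.hstack(o))
E
```

```text
[496.42809939 123.31900218  91.91482085]
```

View pics/g1.png

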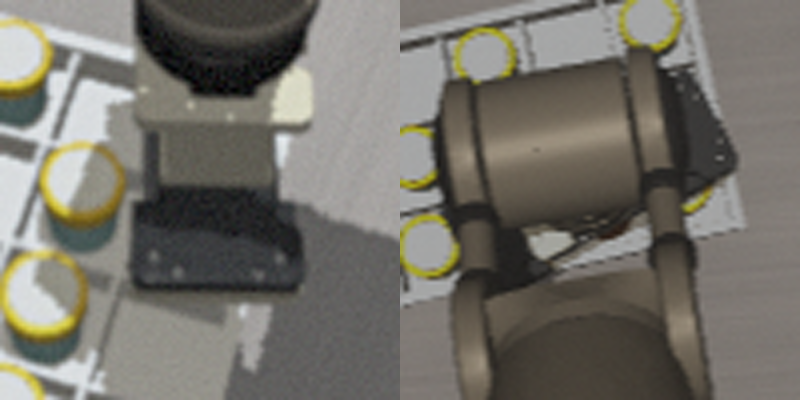

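Emit:
step_arm --pt "0 0.002 0 0 0" --pt "0 0 0 0 0" --pt "0 0 0 0 0" --pt "0 0 0 0 0" --pt "0 0 0 0 0" --pt "0 0 0 0 0" --pt "0 0 0 0 0" --pt "0 0 0 0 0"

```text
time: 3.2
tool_pos: [498.0, 124.6, 92.6]
tcp_rot: [-3.142, 0.0, 0.419]
contact_force: [-0.3, -0.2, -0.4]
grip_width: 37.1
finger_force: 30.0
```

Emit:
step_arm --pt "0 0 0 -0.02 0" --pt "0 0 0 -0.06 0" --pt "0 0 0 -0.08 0" --pt "0 0 0 -0.08 0" --pt "0 0 0 -0.06 0" --pt "0 0 0 0 0" --pt "0 0 0 0 0"

```text
time: 3.9
tool_pos: [498.0, 124.6, 243.2]
tcp_rot: [3.141, -0.001, 0.419]
contact_force: [-0.4, -0.1, -1.8]
grip_width: 37.1
finger_force: 30.0
```

```bash
python3 - <<'E'
from h import *
o=bot.get_obs(); print(o['tool_pos'],o['tcp_rot'],o['grip_width'],o['finger_force'],o['contact_force'])
u,v=proj('side',o['tool_pos']-[0,0,50])[0].astype(int); print(u,v)
im,d=bot.capture('side'); cv2.imwrite('pics/s2full.png',im[:,:,::-1]); cv2.imwrite('pics/g2.png',cv2.resize(im[v-40:v+40,u-40:u+40,::-1],(600,600),interpolation=cv2.INTER_CUBIC))
E
```

```text
[497.98764935 124.55192067 243.17192913] [ 3.14117544e+00 -8.82073718e-04  4.19348541e-01] 37.09221558276221 29.999761283397675 [-0.35875292 -0.11372098 -1.783641  ]
342 265
```

View pics/g2.png

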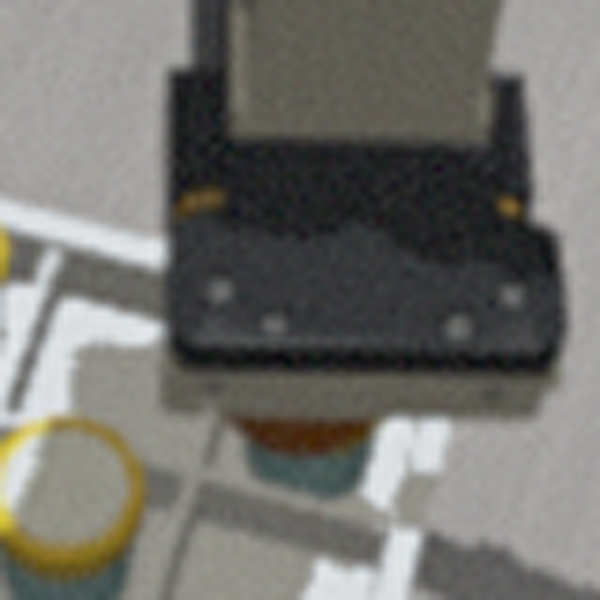

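Emit:
step_arm --pt "0 0 0 0 -0.09" --pt "0 0 0 0 -0.09" --pt "0 0 0 0 -0.09" --pt "0 0 0 0 -0.09" --pt "0 0 0 0 -0.09" --pt "0 0 0 0 -0.09" --pt "0 0 0 0 -0.09" --pt "0 0 0 0 -0.09"

```text
time: 4.75
tool_pos: [497.2, 124.5, 240.8]
tcp_rot: [-3.138, 0.001, 1.556]
contact_force: [-0.0, 0.5, -1.5]
grip_width: 37.3
finger_force: 30.0
```

Emit:
step_arm --pt "0 0 0 0 -0.09" --pt "0 0 0 0 -0.09" --pt "0 0 0 0 0" --pt "0 0 0 0 0"

```text
time: 5.15
tool_pos: [497.6, 124.5, 241.5]
tcp_rot: [-3.139, -0.0, 1.829]
contact_force: [-0.2, -0.0, -1.6]
grip_width: 37.2
finger_force: 30.0
```

```bash
cat > lab.py <<'E'
from h import *
import sys
o=bot.get_obs(); c=o['tool_pos']; print(c,o['tcp_rot'])
u,v=proj('side',c-[0,0,50])[0].astype(int); print(u,v)
im,d=bot.capture('side'); cv2.imwrite('pics/'+sys.argv[1],cv2.resize(im[v-40:v+40,u-40:u+40,::-1],(600,600),interpolation=cv2.INTER_CUBIC))
E
python3 lab.py g3.png
```

```text
[497.60007927 124.52519405 241.5071839 ] [-3.13911841e+00 -3.44108023e-04  1.82925369e+00]
342 265
```

View pics/g3.png

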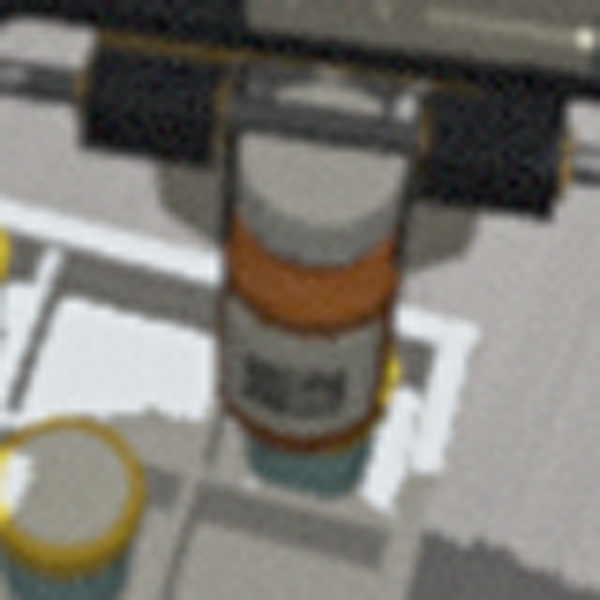

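```bash
python3 - <<'E'
from h import *
im,d=bot.capture('side'); o=bot.get_obs(); c=o['tool_pos']; print(c)
im=im.astype(np.float32); zb=c[2]+8-96
az=np.radians(np.arange(10,200,3)); 
zz=zb+np.linspace(18,54,25)
out=[]
for a in az:
    X=np.c_[c[0]+22*np.cos(a)+0*zz,c[1]+22*np.sin(a)+0*zz,zz]; p=proj('side',X).astype(np.float32)
    q=cv2.remap(im,p[:,0],p[:,1],cv2.INTER_LINEAR)[:,0]
    out.append(q)
out=np.array(out)
red=(out[...,0]-out[...,2]); 
for a,r,g in zip(az,np.median(red[:,:],1),out[:,8:18].mean((1,2))): print(round(np.degrees(a)),round(float(r)),round(float(g)),end=' | ')
# edges of bottle in picture at mid height, row-wise
p=proj('side',[c[0],c[1],zb+30])[0]; v=int(round(p[1])); print(p); print([tuple(int(k) for k in im[v,u]) for u in range(int(p[0])-16,int(p[0])+17)])
E
```

```text
[497.85588679 124.55772178 242.02079396]
10 16 90 | 13 16 86 | 16 15 81 | 19 15 78 | 22 15 76 | 25 15 75 | 28 16 75 | 31 17 74 | 34 17 75 | 37 16 76 | 40 16 80 | 43 15 84 | 46 13 86 | 49 12 87 | 52 11 87 | 55 10 90 | 58 9 94 | 61 8 93 | 64 8 88 | 67 8 80 | 70 7 71 | 73 6 61 | 76 6 59 | 79 6 58 | 82 7 58 | 85 5 58 | 88 5 61 | 91 5 61 | 94 7 60 | 97 7 63 | 100 7 70 | 103 7 74 | 106 7 73 | 109 6 72 | 112 8 70 | 115 7 71 | 118 6 70 | 121 6 68 | 124 7 64 | 127 7 58 | 130 7 60 | 133 7 68 | 136 8 85 | 139 8 97 | 142 8 103 | 145 8 103 | 148 9 100 | 151 10 95 | 154 16 88 | 157 23 79 | 160 31 70 | 163 41 68 | 166 55 70 | 169 65 73 | 172 56 80 | 175 52 87 | 178 44 96 | 181 30 107 | 184 17 121 | 187 8 138 | 190 8 156 | 193 9 172 | 196 8 183 | 199 8 186 | [342.59030265 267.7836055 ]
[(157, 160, 159), (139, 140, 140), (118, 119, 116), (108, 105, 102), (93, 86, 78), (81, 71, 60), (84, 79, 72), (100, 99, 95), (105, 103, 94), (113, 111, 101), (112, 105, 95), (103, 89, 75), (87, 73, 57), (81, 56, 39), (72, 40, 21), (85, 56, 33), (87, 54, 34), (84, 50, 23), (88, 53, 33), (83, 53, 28), (84, 54, 29), (82, 52, 30), (87, 64, 44), (83, 65, 49), (98, 85, 69), (98, 89, 75), (94, 84, 70), (83, 64, 50), (136, 129, 126), (207, 212, 216), (228, 230, 234), (226, 230, 233), (225, 228, 231)]
```

Emit:
step_arm --pt "0 0 0 0 0.091" --pt "0 0 0 0 0.091" --pt "0 0 0 0 0.091" --pt "0 0 0 0 0.091" --pt "0 0 0 0 0.091" --pt "0 0 0 0 0.091" --pt "0 0 0 0 0.091" --pt "0 0 0 0 0.091"

```text
time: 6.05
tool_pos: [498.0, 124.6, 242.4]
tcp_rot: [-3.141, 0.0, 0.682]
contact_force: [0.1, -0.2, -2.2]
grip_width: 37.5
finger_force: 30.0
```

Emit:
step_arm --pt "0 0 0 0 0.091" --pt "0 0 0 0 0.091" --pt "0 0 0 0 0.091" --pt "0 0 0 0 0.091" --pt "0 0 0 0.09 0" --pt "0 0 0 0.09 0" --pt "0 0 0 0.06 0" --pt "0 0 0 0 0"

```text
time: 6.85
tool_pos: [495.2, 124.2, 118.8]
tcp_rot: [-3.142, 0.009, 0.116]
contact_force: [-1.0, 0.4, -1.4]
grip_width: 37.3
finger_force: 30.0
```

```bash
python3 - <<'E'
from h import *
# tray: -x edge of the tray top (z=36) in the first top image/depth
dt=np.load('top0.npy'); cl=cloud('top',dt)
m=(cl[...,2]>28)&(cl[...,2]<44)&(cl[...,0]>400)&(cl[...,0]<680)&(cl[...,1]>10)&(cl[...,1]<310)
u=cl[...,:2][m]; print(cv2.minAreaRect(u.astype(np.float32)))
for a in np.radians([4,5,6,7,8,9]):
    w=u@np.array([[np.cos(a),-np.sin(a)],[np.sin(a),np.cos(a)]]); p=np.percentile(w,[.7,99.3],axis=0); print(round(np.degrees(a)),p.round(1).tolist(),(p[1]-p[0]).round(1))
print(bot.get_obs()['tool_pos'])
E
```

```text
((556.86083984375, 165.9442138671875), (201.55506896972656, 264.69512939453125), 7.741940975189209)
4 [[461.6, -8.7], [672.0, 262.6]] [210.4 271.3]
5 [[465.6, -17.5], [672.6, 251.2]] [207.  268.6]
6 [[469.1, -26.3], [672.8, 239.9]] [203.7 266.1]
7 [[472.3, -35.3], [673.2, 228.9]] [200.9 264.2]
8 [[474.3, -44.9], [674.1, 218.5]] [199.8 263.4]
9 [[474.4, -55.3], [676.7, 209.1]] [202.3 264.5]
[495.18670122 124.24998414 118.8368145 ]
```

Emit:
step_arm --pt "0 0 0 0.022 0" --pt "0 0 0 0 0" --pt "0 -0.008 0 0 0" --pt "0 -0.008 0 0 0" --pt "0 -0.008 0 0 0" --pt "0 0 0 0 0" --pt "0 0 0 0 0"

```text
time: 7.55
tool_pos: [487.0, 123.2, 112.5]
tcp_rot: [3.141, -0.002, 0.118]
contact_force: [2.5, 1.2, 0.2]
grip_width: 37.4
finger_force: 30.0
```

Emit:
step_arm --pt "0 -0.01 0 0 0" --pt "0 -0.01 0 0 0" --pt "0 -0.01 0 0 0" --pt "0 -0.01 0 0 0" --pt "0 -0.01 0 0 0" --pt "0 -0.01 0 0 0" --pt "0 0 0 0 0" --pt "0 0 0 0 0"

```text
time: 8.35
tool_pos: [456.1, 119.6, 111.6]
tcp_rot: [3.142, 0.001, 0.118]
contact_force: [0.9, 1.0, -1.2]
grip_width: 37.0
finger_force: 30.0
```

Emit:
step_arm --pt "0 0 0 -0.03 0" --pt "0 0 0 -0.08 0" --pt "0 0 0 -0.08 0" --pt "0 0 0 -0.07 0" --pt "0 0 0 0 0.094" --pt "0 0 0 0 0.094" --pt "0 0 0 0 0"

```text
time: 9.05
tool_pos: [455.6, 119.5, 241.3]
tcp_rot: [3.141, 0.002, -0.179]
contact_force: [0.1, -0.4, -1.7]
grip_width: 37.3
finger_force: 30.0
```

Emit:
step_arm --pt "0 0.015 0.045 0 0" --pt "0 0.03 0.09 0 0" --pt "0 0.03 0.09 0 0" --pt "0 0.03 0.09 0 0" --pt "0 0.03 0.09 0 0" --pt "0 0.018 0.07 0 0" --pt "0 0.006 0.025 0 0" --pt "0 0 0 0 0"

```text
time: 9.85
tool_pos: [490.0, -141.6, 240.8]
tcp_rot: [-3.141, 0.002, -0.178]
contact_force: [-0.7, 0.7, -0.8]
grip_width: 37.2
finger_force: 30.0
```

```bash
python3 - <<'E'
from h import *
o=bot.get_obs(); c=o['tool_pos']; print(c,o['tcp_rot'])
im,d=bot.capture('side'); np.save('s4.npy',d); cv2.imwrite('pics/s4full.png',im[:,:,::-1])
im2,d2=bot.capture('top'); np.save('t4.npy',d2); cv2.imwrite('pics/t4full.png',im2[:,:,::-1])
u,v=proj('side',c-[0,0,40])[0].astype(int); a=cv2.resize(im[v-40:v+40,u-40:u+40],(400,400),interpolation=cv2.INTER_CUBIC)
u,v=proj('top',c-[0,0,40])[0].astype(int); b=cv2.resize(im2[v-40:v+40,u-40:u+40],(400,400),interpolation=cv2.INTER_CUBIC)
cv2.imwrite('pics/g4.png',np.hstack([a,b])[:,:,::-1])
E
```

```text
[ 490.00801029 -141.5980434   240.84577464] [-3.14108262e+00  2.18068434e-03 -1.77614493e-01]
```

View pics/g4.png

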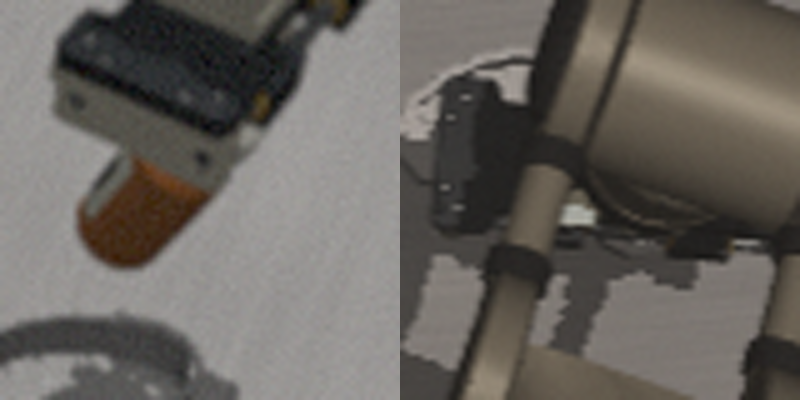

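```bash
cat > fit.py <<'E'
from h import *
from scipy.optimize import least_squares
def fit(im,d,c,yaw):
    im=im.astype(int); cl=cloud('side',d)
    G=np.array(c)+[0,0,8]; x=np.array([np.cos(yaw),np.sin(yaw),0]); y=np.array([-np.sin(yaw),np.cos(yaw),0]); z=np.array([0,0,1.])
    amb=(im[...,0]-im[...,2]>25)&(d>0)&(np.linalg.norm(cl-G,axis=2)<120)&(cl[...,2]<G[2]-22)
    amb=cv2.erode(amb.astype(np.uint8),np.ones((2,2)))>0
    P=(cl[amb]-G)@np.array([x,y,z]).T
    def res(p):
        s,w,dx=p; a=np.array([np.sin(s)*np.cos(w),np.sin(w),-np.cos(s)*np.cos(w)]); q=P-np.array([dx,0,0])
        h=q@a; r=np.linalg.norm(q-h[:,None]*a,axis=1); ok=(h>34)&(h<92)
        return np.where(ok,r-22,0)
    for f in (lambda p:res([p[0],0,0]),lambda p:res([p[0],p[1],0]),res):
        n={0:1}.get(0)
    o=[]
    for k in(1,2,3):
        r=least_squares(lambda p:res(list(p)+[0]*(3-k)),[.42,0,0][:k],loss='soft_l1',f_scale=2); o.append((r.x.round(3).tolist(),round(float(np.median(abs(r.fun))),2)))
    s=r.x[0]; a=np.array([np.sin(s),0,-np.cos(s)]); h=P@a
    return len(P),o,np.percentile(h,[1,50,99]).round(1)
E
sed -i '/for f in (lambda/,/n={0:1}/d' fit.py
python3 - <<'E'
from fit import *
im=cv2.imread('pics/s4full.png')[:,:,::-1]; d=np.load('s4.npy'); c=[490,-141.6,240.85]
print(fit(im,d,c,-.178))
# unwrap label edge: angle about the bottle axis from tool-x toward +y, redness
s=.43; yaw=-.178; G=np.array(c)+[0,0,8]
x=np.array([np.cos(yaw),np.sin(yaw),0]); y=np.array([-np.sin(yaw),np.cos(yaw),0]); z=np.array([0,0,1.])
a=np.sin(s)*x-np.cos(s)*z; n=np.cos(s)*x+np.sin(s)*z
for t in range(-10,150,5):
    b=np.radians(t); h=np.linspace(55,75,10)[:,None]
    p=proj('side',G+h*a+22*(np.cos(b)*n+np.sin(b)*y)).astype(np.float32); q=cv2.remap(im.astype(np.float32),p[:,0],p[:,1],1)[:,0]
    print(t,np.median(q,0).astype(int).tolist(),end=' ')
E
```

```text
(257, [([0.415], 0.74), ([0.427, 0.017], 0.38), ([0.403, 0.017, 1.649], 0.39)], array([26.2, 53.9, 88.4]))
-10 [100, 100, 95] -5 [103, 103, 98] 0 [104, 103, 99] 5 [102, 102, 98] 10 [96, 96, 93] 15 [88, 87, 84] 20 [77, 75, 72] 25 [69, 68, 65] 30 [68, 67, 63] 35 [76, 76, 69] 40 [90, 89, 82] 45 [94, 94, 87] 50 [94, 92, 83] 55 [89, 81, 72] 60 [82, 63, 49] 65 [75, 48, 29] 70 [73, 45, 23] 75 [73, 45, 27] 80 [70, 43, 25] 85 [68, 41, 23] 90 [67, 41, 23] 95 [67, 44, 25] 100 [65, 42, 24] 105 [65, 41, 23] 110 [65, 41, 20] 115 [66, 42, 23] 120 [66, 43, 25] 125 [64, 41, 23] 130 [63, 39, 21] 135 [64, 40, 24] 140 [62, 38, 23] 145 [61, 39, 25]
```

Emit:
step_arm --pt "0 0 0 -0.003 0.032" --pt "0 0.02 0 0 0" --pt "0 0.03 0 0 0" --pt "0 0.03 0 0 0" --pt "0 0.03 0 0 0" --pt "0 0.013 0.001 0 0" --pt "0 0 0 0 0" --pt "0 0 0 0 0"

```text
time: 10.75
tool_pos: [550.0, -154.1, 243.0]
tcp_rot: [-3.142, 0.001, -0.226]
contact_force: [0.3, -0.2, -1.7]
grip_width: 37.3
finger_force: 30.0
```

```bash
python3 - <<'E'
from fit import *
o=bot.get_obs(); c=o['tool_pos']; yaw=o['tcp_rot'][2]; print(c,yaw,o['contact_force'])
im,d=bot.capture('side'); print(fit(im,d,c,yaw))
u,v=300,130; A=cv2.resize(im[60:210,250:450],(800,600),interpolation=cv2.INTER_CUBIC)
cv2.imwrite('pics/g5.png',A[:,:,::-1])
# window estimate vs label in head axes
def fr(yaw,a):
    ex=np.array([np.cos(yaw),np.sin(yaw),0]); X=np.array([*(np.cos(a)*ex[:2]),np.sin(a)]); Y=np.array([-ex[1],ex[0],0]); return X,Y,np.cross(X,Y)
W=np.array([682.7,-186.9,244.7]); H=np.array(fr(-.228,.412)); X,Y,Z=fr(yaw,.42)
print('label in window axes',H@(c+[0,0,8]-60*Z+22*X-W))
E
```

```text
[ 550.04505926 -154.14499676  242.96632397] -0.2263721720656069 [ 0.27682816 -0.21077101 -1.73638649]
(253, [([0.411], 0.7), ([0.426, 0.019], 0.44), ([0.397, 0.019, 2.115], 0.41)], array([24.8, 54.1, 88.8]))
label in window axes [-100.20436903    1.99588123    0.63060025]
```

View pics/g5.png

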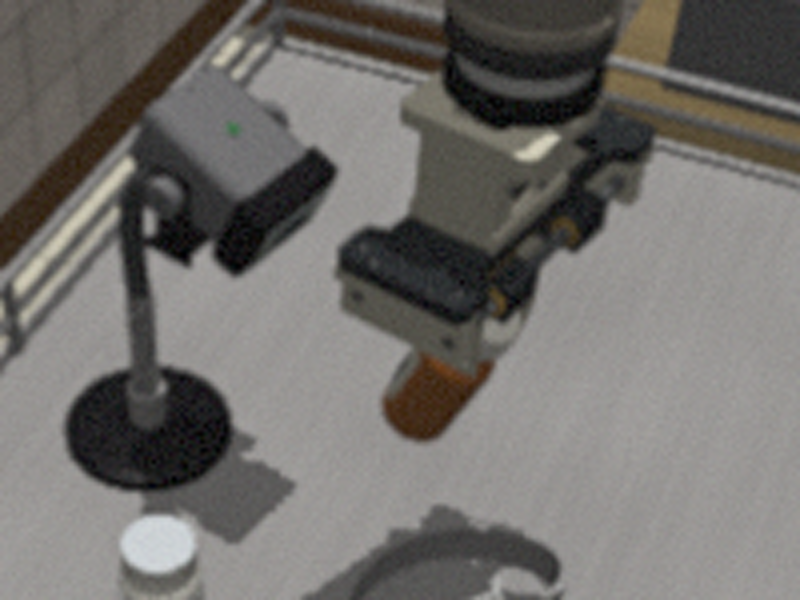

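Emit:
step_arm --pt "0 0 0.004 0 0" --pt "0 0 0 0 0" --pt "0 0 0 0 0" --pt "0 0 0 0 0" --pt "0 0 0 0 0"

```text
time: 11.3
tool_pos: [549.8, -156.8, 243.3]
tcp_rot: [3.142, -0.0, -0.228]
contact_force: [0.1, -0.1, -1.1]
grip_width: 37.2
finger_force: 30.0
```

```bash
python3 - <<'E'
from fit import *
o=bot.get_obs(); c=o['tool_pos']; print(c,abs(o['dq']).max())
im,d=bot.capture('side'); print(fit(im,d,c,o['tcp_rot'][2]))
print(bot.close_job())
E
```

```text
[ 549.83945313 -156.80030177  243.2733421 ] 0.0016757064856421518
(247, [([0.416], 0.76), ([0.431, 0.019], 0.45), ([0.397, 0.02, 2.409], 0.39)], array([24.7, 53.6, 88.8]))
the job is handed in; nothing more can be done
None
```

The bottle is held still in front of the reader, cap up and leaned back about 0.42 rad (the reader's slope measured 0.41), with the label by my measurements about 10 cm from the window, centred on it and facing it to within a few degrees; the job was handed in at about 11.4 s and returned no verdict.

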